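# Cups on the narrow riser shelf

## Task

Stand the tipped-over cup up on its base on the counter and let go of it, then take it afresh and set it upright on the narrow wooden riser shelf, in the gap between the two jars, clear of both and centred across the plank. Nest the other cup, of the same kind, fully down into it, so that both end upright there. Do not drop the cups, and leave the jars and the other things on the counter where they are.

Things in the scene. Friction and masses are not known exactly. Their poses are not given: they have to be found in the camera images.
- cup_lying: Tipped-over cup, on its side, mouth roughly to the robot's left (+y): white ceramic conical cup, 80 tall, outer diameter 41 at the base, 64 at the rim, wall 2.5, solid bottom (inner floor 28 above the underside), no handle, 0.18 kg. Origin: centre of the underside; z along its axis, base to rim. Lying on its taper, the axis rises 8.2 degrees towards the rim, origin 20 above the counter.
- cup_standing: Second, identical cup, upright on the counter: white ceramic conical cup, 80 tall, outer diameter 41 at the base, 64 at the rim, wall 2.5, solid bottom (inner floor 28 above the underside), no handle, 0.18 kg. Origin: centre of the underside; z along its axis, base to rim. Fully nested, its underside rests on the other's inner floor, its top 28 proud of the lower rim, 1 play all round.
- riser_mid (a point): Centre of the riser shelf's top face, mid-gap between the jars. Fixed level wooden plank 320 long (y), only 40 wide (x), 15 thick, on two legs near its ends; top 80 above the counter. x points across the plank, away from the robot, y along it, z up.
- jar_left: Amber glass spice jar with steel lid, 44 diameter, 70 tall, standing loose on the plank towards its +y end, 76 to 88 from the middle. Origin: centre of the underside.
- jar_right: The same kind of jar towards the plank's -y end, 76 to 88 from the middle. Origin: centre of the underside.
- mill: Dark wooden pepper mill, 52 diameter, 132 tall, standing loose on the counter on the robot's left. Origin: centre of the underside.
- mixing_bowl: White mixing bowl, 170 diameter, 78 tall, with a steel spoon in it rising to 150, on the counter on the robot's left. Origin: centre of the underside.
- salt_dish: Terracotta salt dish, 70 diameter, 35 tall, on the counter between the two cups. Origin: centre of the underside.
- spatula: Wooden spatula lying flat on the counter near the right-hand side. Origin: near its middle, on the underside.
Mind the look-alikes: they are no part of the job. Leave any blue or green look-alike of the cup_lying alone.

How it is judged:
On the way, in this order (a step that is already met when the one before it is completed fails the run):
1. the tipped-over cup stands upright on the counter, let go and at rest (angle between cup_lying's own z axis and vertical below 0.12 rad and height (world z) of cup_lying below 0.016 m and linear speed of cup_lying below 0.03 m/s and contact force between the fingers and cup_lying below 0.1 N), for 0.2 s.
2. that cup stands upright in the middle of the riser shelf between the jars, let go and at rest (angle between cup_lying's own z axis and vertical below 0.12 rad and x of cup_lying in the frame of riser_mid between -0.01 and 0.01 m and y of cup_lying in the frame of riser_mid between -0.03 and 0.03 m and z of cup_lying in the frame of riser_mid between -0.005 and 0.006 m and linear speed of cup_lying below 0.03 m/s and contact force between the fingers and cup_lying below 0.1 N), for 0.2 s.
At the end, for the whole second after the job is handed in: First cup upright (7 deg) on the plank, within 10 mm of its centre line and 30 mm of its middle lengthwise, touching no jar; second cup upright in it, axes within 6 mm, underside 23 to 33 mm above the first's; both released and at rest (all of step 2 and angle between cup_standing's own z axis and vertical below 0.12 rad and horizontal distance between cup_standing and cup_lying below 0.006 m and z of cup_standing in the frame of cup_lying between 0.023 and 0.033 m and linear speed of cup_standing below 0.03 m/s and contact force between the fingers and cup_standing below 0.1 N and contact force between cup_lying and jar_left below 0.2 N and contact force between cup_lying and jar_right below 0.2 N).
It fails at once if the tipped-over cup is dropped (moves faster than 0.6 m/s while not held) (contact force between the fingers and cup_lying below 0.1 N and linear speed of cup_lying above 0.6 m/s).
It fails at once if the second cup is dropped (moves faster than 0.6 m/s while not held) (contact force between the fingers and cup_standing below 0.1 N and linear speed of cup_standing above 0.6 m/s).
It fails at once if a jar on the shelf is moved more than 15 mm (distance of any of jar_left, jar_right from where it was at the start of the episode above 0.015 m).
It fails at once if the mill, mixing bowl, salt dish or spatula is moved more than 30 mm (distance of any of mill, mixing_bowl, salt_dish, spatula from where it was at the start of the episode above 0.03 m).
It also fails if it takes over 72 s, if anything falls off the work surface, if the arm or the gripper's body presses on something with over 40 N, if the wrist force passes 120 N, or if a joint passes its speed limit or range.

## Robot

A 6-joint arm with a two-finger parallel gripper is mounted at the origin on the work surface. World frame = base frame: x ahead of the robot, y to its left, z up, the work surface at z = 0. Lengths are in m, angles in rad, forces in N, time in s.
With the tool pointing down it reaches from about 0.375 to 0.9 m from the base axis. Payload 3.1 kg.
Tool frame: the origin (TCP) lies between the finger pads; the fingertips stand 22 mm ahead of it and the grasp point (between the pads) lies 3 mm ahead of it; z points along the fingers, y is the line along which they close (so a half turn about z gives the same grasp; the last joint's range is limited). The gripper opens to 87 mm and grips with 3 to 60 N. Pads are 19 mm wide; open, the fingers measure 117 mm over their backs; the gripper's body (75 mm by 190 mm) begins 51 mm behind the grasp point.
Start: joints at [-1.492, 0.527, 1.433, -0, 1.181, -0.178], TCP at [0.159, -0.604, 0.245] pointing down, gripper open.
Joint ranges: [-3.08, 3.08], [-0.75, 2.2], [0.22, 2.44], [-1.43, 4.57], [0, 2.65], [-2.85, 2.85]. Speed limits (rad/s): [2.79, 2.79, 3.14, 3.14, 3.14, 3.14].

## Interface

Orientations are given as a unit quaternion [x, y, z, w].
In Python, from rig import robot gives the robot as it stands.
- The arm moves only by the tool move_arm, never from a script. Its argument "series" is text: rows parted by semicolons, each of 6 numbers parted by spaces: the shift along the tool's x, y, z in mm, then the turn, a rotation vector about the tool's x, y, z in degrees. In form: dx dy dz ax ay az; .... A call has 1 to 8 rows; each row is the pose to reach, as a shift and turn from the pose commanded when the call began, along the tool's axes at that moment; what a row does not reach only later rows make up. A row lasts 1/12 s, in which the tool goes at most 41.7 mm and 7.16 degrees, less where a joint would pass 70% of its speed; a pose out of reach is approached as far as the arm can. A call with a gripper value outside its range is refused whole. "jaw" is the opening, from 0 (shut) to 1 (fully open), set as the call begins (left out, the last holds). The fingers move at their own pace and stop on an object; "newtons" is the grip in N (left out, the last holds). Time passes only in rows, so rows that repeat a pose let the fingers close. It gives the time, the measured TCP pose, the force, the opening and the grip force at its end, in the units of the state.
- robot.get_obs(): the state, without advancing time (a new reading comes with each control period).
- robot.camera(name): name is "scene" or "top"; returns a dict with "img" (420x560x3 uint8, red, green, blue), "mtx" (3x3 intrinsics, pixels), "world_to_cam" (4x4, takes a point from world to camera coordinates). Camera axes: x right, y down, z forward; pixel columns grow to the right and rows downward; lengths in m; the calibration is good to about 2 mm. A picture is of the moment at which its call begins. There is no depth.
- robot.hand_in(): hands the job in; it is judged then, once.
Trained networks look in a picture, given as the dict that the camera call returned (one of the last four; its "shot" number tells which), for a name from the list of things; names that differ only in an ending like _2 or _b are one class to them, and where a whole thing is asked for, a point or a joint stands for the part that bears it (a point fixed in the world has none). Each returns a list of dicts, best first, with "p" (0 to 1); they miss things now and then, are a little off and sometimes report something else, mostly with a low value. They report only what shows in the picture. A call takes as long as a camera call. They do not tell look-alikes from the thing itself.
- robot.search_frame(picture, thing): "xyz" ([x, y, z] in m, in world coordinates, good to about 4 mm: the middle of the surface that is visible of it).
- robot.tip_of(picture, thing): "xyz" ([x, y, z] in m, in world coordinates, good to about 4 mm: a listed point, or the origin of a listed thing).
The state is a dict: "time": time; "q": joint angles; "joint_velocities": joint speeds; "joint_torque": joint torques, N m; "position": TCP position; "tool_rot": TCP orientation; "ft_force": force on the tool from outside, world axes, zero at the start; "moment": the same for the moment, N m; "grip_width": finger opening in m; "grip_force": force on a finger pad.
Only numpy, scipy, OpenCV 4.12 (cv2) and the standard library are available. Lean on these libraries where they do the work, as an engineer would, in place of code of your own. Each camera call takes 0.05 s, during which the arm holds its last target. There are 200 camera calls.

## Working session

There is one attempt and no reset: what is moved stays moved. The work goes in short steps, Python scripts to look and compute and a tool call to move; the robot and the scene stay as the last step left them, time stands still between calls to the robot, and variables do not carry over. Pictures are saved under pics/ and viewed, at most 12 in all, crops included, and the job is handed in when it is done.

Besides the shell and the picture viewer there is one more tool, called after "Call:" in YAML: its name, and indented under it one key for each argument. move_arm: Moves the arm, as the interface text tells. Its arguments: {"type":"object","properties":{"series":{"type":"string"},"jaw":{"type":"number"},"newtons":{"type":"number"}},"required":["series"]}

```bash
mkdir -p pics; cat > h.py <<'E'
from rig import robot
import numpy as np, cv2
from scipy.spatial.transform import Rotation as R
def shot(n,f=None):
    p=robot.camera(n)
    if f: cv2.imwrite('pics/'+f,p['img'][:,:,::-1])
    return p
def proj(p,X):
    c=p['world_to_cam']@np.r_[X,1]; u=p['mtx']@c[:3]; return u[:2]/u[2]
def ray(p,uv,z):
    W=np.linalg.inv(p['world_to_cam']); d=W[:3,:3]@np.linalg.solve(p['mtx'],[*uv,1]); o=W[:3,3]
    return o+d*(z-o[2])/d[2]
E
python3 - <<'E'
from h import *
for n in('scene','top'):
    p=shot(n,n+'0.png')
    print(n,np.linalg.inv(p['world_to_cam'])[:3,3].round(3))
    for t in 'cup_lying cup_standing riser_mid jar_left jar_right mill mixing_bowl salt_dish spatula'.split():
        for k in('search_frame','tip_of'):
            if k=='search_frame' and t=='riser_mid': continue
            r=getattr(robot,k)(p,t)
            print(t,k,[(np.round(d['xyz'],3).tolist(),round(d['p'],2),proj(p,d['xyz']).round().tolist()) for d in r[:3]])
o=robot.get_obs();print(o)
E
```

```text
scene [ 1.427 -0.088  1.308]
cup_lying search_frame [([0.5, -0.125, 0.044], 0.78, [244.0, 227.0]), ([0.227, -0.345, 0.042], 0.78, [184.0, 171.0]), ([0.373, 0.012, 0.033], 0.77, [282.0, 199.0])]
cup_lying tip_of [([0.476, -0.171, 0.02], 0.86, [231.0, 226.0]), ([0.206, -0.307, 0.022], 0.75, [195.0, 171.0]), ([0.772, -0.246, 0.019], 0.7, [207.0, 306.0])]
cup_standing search_frame [([0.474, 0.2, 0.053], 0.8, [339.0, 215.0]), ([0.664, -0.032, 0.134], 0.51, [275.0, 252.0])]
cup_standing tip_of [([0.479, 0.198, -0.001], 0.74, [336.0, 226.0])]
riser_mid tip_of [([0.646, 0.053, 0.085], 0.96, [301.0, 255.0])]
jar_left search_frame [([0.648, 0.128, 0.137], 0.57, [327.0, 245.0])]
jar_left tip_of [([0.636, 0.133, 0.082], 0.65, [326.0, 251.0])]
jar_right search_frame [([0.666, -0.03, 0.135], 0.65, [275.0, 252.0]), ([0.34, 0.358, 0.078], 0.54, [377.0, 180.0])]
jar_right tip_of [([0.652, -0.028, 0.078], 0.68, [276.0, 258.0]), ([0.482, 0.201, -0.001], 0.44, [337.0, 227.0])]
mill search_frame [([0.339, 0.358, 0.077], 0.75, [377.0, 180.0])]
mill tip_of []
mixing_bowl search_frame [([0.585, 0.498, 0.043
[... 2055 characters left out ...]
e': 1.8, 'q': array([-1.49149314e+00,  5.27484764e-01,  1.43270711e+00, -5.27785276e-06,
        1.18140457e+00, -1.78468345e-01]), 'joint_velocities': array([ 0.00029553,  0.00097275, -0.0008867 , -0.00045174, -0.00197994,
        0.00105871]), 'joint_torque': array([-6.84929073e-04, -4.40010774e+01, -1.76977283e+01,  6.34309812e-02,
        5.05046092e-02,  6.02855259e-07]), 'position': array([ 0.15937303, -0.60431037,  0.2445555 ]), 'tool_rot': array([ 9.91705592e-01,  1.28530226e-01, -2.34429924e-06, -2.01678899e-06]), 'ft_force': array([-0.56651578,  0.41760997,  0.25776577]), 'moment': array([ 0.01794136, -0.02161504,  0.01052827]), 'grip_force': 0.0, 'grip_width': 0.08699497739709995}
```

```bash
python3 - <<'E'
import cv2
a=cv2.imread('pics/scene0.png')[130:350,120:480];b=cv2.imread('pics/top0.png')[100:300,100:460]
cv2.imwrite('pics/c0.png',cv2.resize(a,None,fx=2.2,fy=2.2,interpolation=2)); cv2.imwrite('pics/c1.png',cv2.resize(b,None,fx=2.2,fy=2.2,interpolation=2))
E
```

```text
(no output)
```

View pics/c0.png

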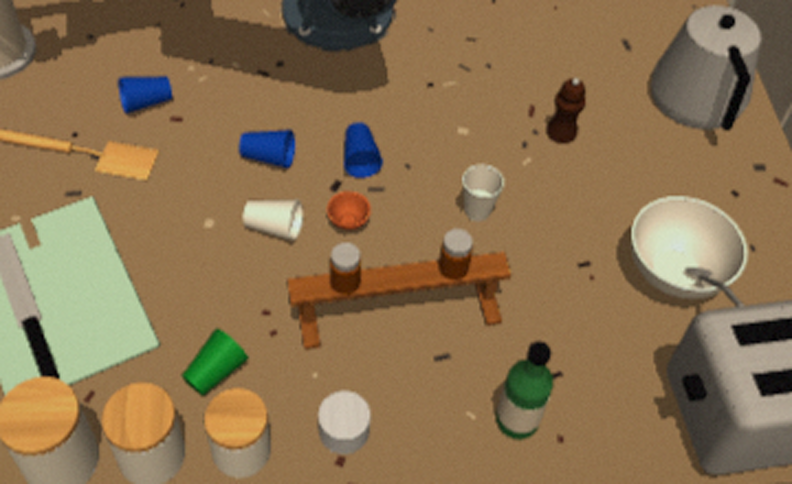

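View pics/c1.png

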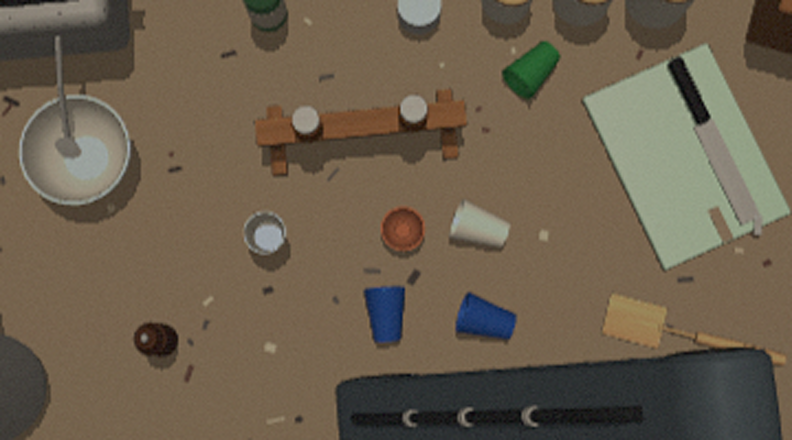

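The cropped scene view shows the white tipped cup at (272,218) with its mouth towards +y. The orange dish is next to it, the upright white cup at (482,190), and the riser, slightly turned, spans (290,290)–(510,265). The blue and green cups are look-alikes. Next I fit the lying cup's pose from its silhouette.

```bash
cat >> h.py <<'E'
from scipy.optimize import minimize
def cupmask(p,T,r=(20.5,32),h=80):
    a=np.linspace(0,2*np.pi,40)
    P=np.vstack([np.c_[k*np.cos(a),k*np.sin(a),0*a+z] for k,z in((r[0],0),(r[1],h))])/1e3
    uv=np.array([proj(p,T[:3,:3]@q+T[:3,3]) for q in P])
    m=np.zeros(p['img'].shape[:2],np.uint8); s=16
    cv2.fillConvexPoly(m,cv2.convexHull((uv*s).round().astype(np.int32)),255,cv2.LINE_AA,4)
    return m/255.
def white(p,c,r=40):
    hsv=cv2.cvtColor(p['img'],cv2.COLOR_RGB2HSV).astype(int)
    m=((hsv[...,1]<95)&(hsv[...,2]>85)).astype(np.uint8)
    y,x=np.ogrid[:420,:560]; m[(x-c[0])**2+(y-c[1])**2>r*r]=0
    n,l,st,ce=cv2.connectedComponentsWithStats(m)
    k=1+np.argmax(st[1:,4]); return (l==k).astype(float),st[k]
def T(x,y,z,rot): 
    M=np.eye(4);M[:3,:3]=rot.as_matrix();M[:3,3]=x,y,z;return M
def lying(v): return T(v[0],v[1],.020,R.from_euler('z',v[2])*R.from_euler('y',np.pi/2-np.radians(8.2)))
def upright(v,z=0): return T(v[0],v[1],z,R.identity())
def fit(ps,f,v0,c,r=30):
    ms=[white(p,proj(p,c),r) for p in ps]
    cost=lambda v:sum(np.abs(cupmask(p,f(v))-m[0]).sum() for p,m in zip(ps,ms))
    s=minimize(cost,v0,method='Nelder-Mead',options=dict(initial_simplex=np.array([v0]+[np.array(v0)+d for d in np.diag([.006,.006,.2][:len(v0)])])))
    return s.x,s.fun,[m[1].tolist() for m in ms]
E
python3 - <<'E'
from h import *
ps=[shot('scene'),shot('top')]
for q in (ps,ps[:1],ps[1:]):
    print(fit(q,lying,[.478,-.17,1.4],[.485,-.13,.03]), fit(q,upright,[.479,.2],[.479,.2,.04]))
E
```

```text
(array([ 0.47985331, -0.16751386,  1.22173131]), np.float64(2280.8431372549016), [[230, 221, 28, 18, 413], [290, 175, 59, 60, 2657]]) (array([0.47907248, 0.20003256]), np.float64(2403.913725490196), [[330, 204, 20, 27, 386], [191, 177, 60, 60, 2597]])
(array([ 0.47885312, -0.16690845,  1.28140056]), np.float64(43.36078431372549), [[230, 221, 28, 18, 413]]) (array([0.47652681, 0.19971966]), np.float64(38.29019607843138), [[330, 204, 20, 27, 386]])
(array([ 0.48340853, -0.17072376,  1.22991955]), np.float64(2213.9098039215687), [[290, 175, 59, 60, 2657]]) (array([0.48127005, 0.19981897]), np.float64(2354.2313725490194), [[191, 177, 60, 60, 2597]])
```

Call:
move_arm:
  series: "0 0 0 0 0 0"
  jaw: 1

```text
time: 1.98
position: [0.1594, -0.6043, 0.2446]
tool_rot: [0.992, 0.129, 0.0, -0.0]
ft_force: [0.6, 0.4, 0.1]
grip_width: 0.0871
grip_force: 0.0
```

```bash
cat >> h.py <<'E'
def tool(yaw,tilt): # tool x along yaw, then turned about tool y
    return R.from_matrix(np.c_[[np.cos(yaw),np.sin(yaw),0],[np.sin(yaw),-np.cos(yaw),0],[0,0,-1]])*R.from_euler('y',tilt,degrees=True)
def go(*targets,frm=None): # (grasp point xyz, rot): rows from current pose
    o=robot.get_obs(); p0,r0=(o['position'],R.from_quat(o['tool_rot']))
    if frm: p0,r0=frm[0]-frm[1].apply([0,0,.003]),frm[1]
    for g,r in targets:
        d=r0.inv().apply(np.array(g)-r.apply([0,0,.003])-p0)*1e3; w=(r0.inv()*r).as_rotvec(degrees=True)
        print(' '.join('%.1f'%k for k in np.r_[d,w]),' n=%.1f'%max(np.linalg.norm(d)/41.7,np.linalg.norm(w)/7.16))
E
python3 - <<'E'
from h import *
y=1.26
go(([.492,-.128,.2],tool(y,0)),([.492,-.128,.2],tool(y,-20)))
E
```

```text
443.1 -375.8 41.6 0.0 -0.0 -57.4  n=14.0
443.6 -376.6 41.8 -10.0 -18.3 -56.8  n=14.0
```

Call:
move_arm:
  series: "443 -376 42 -10 -18.3 -56.8;443 -376 42 -10 -18.3 -56.8;443 -376 42 -10 -18.3 -56.8;443 -376 42 -10 -18.3 -56.8;443 -376 42 -10 -18.3 -56.8;443 -376 42 -10 -18.3 -56.8;443 -376 42 -10 -18.3 -56.8;443 -376 42 -10 -18.3 -56.8"

```text
time: 2.65
position: [0.3507, -0.3302, 0.2209]
tool_rot: [0.811, 0.561, -0.134, 0.099]
ft_force: [0.5, -0.1, -0.2]
grip_width: 0.087
grip_force: 0.0
```

```bash
python3 - <<'E'
from h import *
y=1.26
print(robot.get_obs()['q'])
go(([.492,-.128,.2],tool(y,-20)))
E
```

```text
[-0.81486319  0.35857888  1.89701258 -0.42883196  0.77330388 -0.16243735]
232.8 61.2 -61.1 -0.4 -0.8 -2.8  n=6.0
```

Call:
move_arm:
  series: "233 61 -61 -0.4 -0.8 -2.8;233 61 -61 -0.4 -0.8 -2.8;233 61 -61 -0.4 -0.8 -2.8;233 61 -61 -0.4 -0.8 -2.8;233 61 -61 -0.4 -0.8 -2.8;233 61 -61 -0.4 -0.8 -2.8;233 61 -61 -0.4 -0.8 -2.8"

```text
time: 3.23
position: [0.4968, -0.1238, 0.2025]
tool_rot: [0.796, 0.581, -0.137, 0.102]
ft_force: [1.2, -1.2, 0.6]
grip_width: 0.0874
grip_force: 0.0
```

```bash
python3 - <<'E'
from h import *
y=1.26
print(robot.get_obs()['q'])
go(([.492,-.128,.2],tool(y,62)),([.492,-.128,.06],tool(y,-20)),([.492,-.128,.028],tool(y,-20)))
E
```

```text
[-0.27496693  0.47733158  1.73985805 -0.41804361  0.97547639  0.27944372]
-7.3 -3.4 3.7 0.1 81.6 0.2  n=11.4
42.8 -3.8 133.0 0.2 -0.4 0.1  n=3.4
53.6 -3.9 163.2 0.2 -0.4 0.1  n=4.1
```

Call:
move_arm:
  series: "-7 -3 4 0 81.6 0;-7 -3 4 0 81.6 0;-7 -3 4 0 81.6 0;-7 -3 4 0 81.6 0;-7 -3 4 0 81.6 0;-7 -3 4 0 81.6 0;-7 -3 4 0 81.6 0;-7 -3 4 0 81.6 0"

```text
time: 3.9
position: [0.4873, -0.1371, 0.2025]
tool_rot: [0.766, 0.556, 0.263, -0.188]
ft_force: [-1.2, 0.9, -1.3]
grip_width: 0.087
grip_force: 0.0
```

```bash
python3 - <<'E'
from h import *
y=1.26
print(robot.get_obs()['q'])
go(([.492,-.128,.2],tool(y,62)))
E
```

```text
[-0.82097733  0.54643971  1.77105868  0.60292175  1.24288746 -0.82777154]
5.2 1.7 5.5 0.4 24.3 -0.1  n=3.4
```

Call:
move_arm:
  series: "0 0 0 0 24.3 0;0 0 0 0 24.3 0;0 0 0 0 24.3 0;0 0 0 0 24.3 0;0 0 0 0 24.3 0"

```text
time: 4.32
position: [0.4863, -0.1376, 0.1993]
tool_rot: [0.696, 0.502, 0.416, -0.303]
ft_force: [0.2, -0.1, 0.1]
grip_width: 0.087
grip_force: 0.0
```

```bash
python3 - <<'E'
from h import *
y=1.26
print(robot.get_obs()['q'])
go(([.492,-.128,.13],tool(y,-20)),([.492,-.128,.13],tool(y,62)))
E
```

```text
[-0.94445608  0.7308854   1.74853416  0.79642956  1.51747664 -1.04457415]
-53.0 2.7 41.9 -0.1 -81.9 -0.6  n=11.4
-56.0 2.7 39.3 0.3 0.1 -0.4  n=1.6
```

Call:
move_arm:
  series: "-53 2.7 42 0 -82 -0.6;-53 2.7 42 0 -82 -0.6;-53 2.7 42 0 -82 -0.6;-53 2.7 42 0 -82 -0.6;-53 2.7 42 0 -82 -0.6;-53 2.7 42 0 -82 -0.6;-53 2.7 42 0 -82 -0.6;-53 2.7 42 0 -82 -0.6"

```text
time: 4.98
position: [0.4942, -0.1255, 0.1372]
tool_rot: [0.807, 0.589, 0.031, -0.017]
ft_force: [-0.5, 0.3, -0.2]
grip_width: 0.0871
grip_force: 0.0
```

```bash
python3 - <<'E'
from h import *
go(([.492,-.128,.13],tool(1.26,-20)))
E
```

```text
-2.4 -1.3 4.2 0.5 -24.1 0.0  n=3.4
```

Call:
move_arm:
  series: "-2.4 -1.3 4.2 0.5 -24.1 0;-2.4 -1.3 4.2 0.5 -24.1 0;-2.4 -1.3 4.2 0.5 -24.1 0;-2.4 -1.3 4.2 0.5 -24.1 0;-2.4 -1.3 4.2 0.5 -24.1 0"

```text
time: 5.4
position: [0.4921, -0.1239, 0.131]
tool_rot: [0.794, 0.583, -0.139, 0.1]
ft_force: [0.5, -0.3, -0.5]
grip_width: 0.0869
grip_force: 0.0
```

```bash
python3 - <<'E'
from h import *
p=shot('scene'); cv2.imwrite('pics/a1.png',cv2.resize(p['img'][150:300,150:350,::-1],None,fx=3,fy=3))
go(([.492,-.128,.13],tool(1.26,-20)),([.492,-.128,.06],tool(1.26,-20)),([.492,-.128,.028],tool(1.26,-20)))
E
```

```text
-2.5 1.1 -1.0 -0.2 -0.4 0.3  n=0.1
20.9 1.4 65.0 -0.2 -0.4 0.3  n=1.6
31.6 1.6 95.1 -0.2 -0.4 0.3  n=2.4
```

View pics/a1.png

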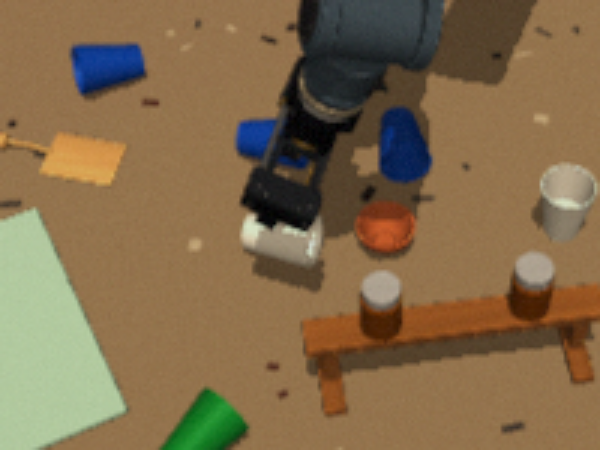

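The gripper is at (280,195), straddling the white cup at (282,240), aligned and clear of the dish at (385,228). I'll descend.

Call:
move_arm:
  series: "21 1.5 65 0 0 0;21 1.5 65 0 0 0;32 1.5 95 0 0 0;32 1.5 95 0 0 0;32 1.5 95 0 0 0"

```text
time: 5.87
position: [0.4906, -0.1293, 0.0297]
tool_rot: [0.796, 0.581, -0.14, 0.097]
ft_force: [-0.2, -0.2, 0.7]
grip_width: 0.087
grip_force: 0.0
```

Call:
move_arm:
  series: "0 0 0 0 0 0;0 0 0 0 0 0;0 0 0 0 0 0;0 0 0 0 0 0;0 0 0 0 0 0;0 0 0 0 0 0;0 0 0 0 0 0"
  jaw: 0.4
  newtons: 25

```text
time: 6.45
position: [0.492, -0.1287, 0.031]
tool_rot: [0.796, 0.581, -0.139, 0.099]
ft_force: [-0.1, 0.5, 5.8]
grip_width: 0.0541
grip_force: 24.6
```

```bash
python3 - <<'E'
from h import *
go(([.492,-.13,.11],tool(1.26,-20)),([.492,-.13,.11],tool(1.26,21)),([.492,-.13,.11],tool(1.26,62)))
E
```

```text
-27.8 -0.0 -77.0 -0.2 -0.4 0.1  n=2.0
-29.7 -0.0 -76.3 -0.3 40.6 0.0  n=5.7
-30.8 -0.0 -74.4 -0.3 81.6 -0.1  n=11.4
```

Call:
move_arm:
  series: "-14 0 -38 0 0 0;-28 0 -77 0 0 0;-29 0 -77 0 7 0;-29 0 -77 0 14 0;-29 0 -77 0 21 0;-29 0 -77 0 28 0;-29.5 0 -76.5 0 35 0;-30 0 -76 0 41 0"

```text
time: 7.12
position: [0.4917, -0.1313, 0.1127]
tool_rot: [0.794, 0.579, 0.147, -0.109]
ft_force: [-1.3, -0.1, -2.0]
grip_width: 0.0536
grip_force: 24.9
```

```bash
python3 - <<'E'
from h import *
go(([.492,-.13,.11],tool(1.26,61.8)))
E
```

```text
-1.7 -0.1 0.8 -0.1 40.8 -0.1  n=5.7
```

Call:
move_arm:
  series: "-1 0 1 0 7 0;-1 0 1 0 14 0;-1 0 1 0 21 0;-1 0 1 0 28 0;-1 0 1 0 35 0;-1.7 0 1 0 40.8 0;-1.7 0 1 0 40.8 0;-1.7 0 1 0 40.8 0"

```text
time: 7.78
position: [0.4904, -0.1331, 0.1088]
tool_rot: [0.696, 0.504, 0.411, -0.304]
ft_force: [0.2, -0.8, -2.3]
grip_width: 0.0542
grip_force: 24.9
```

```bash
python3 - <<'E'
from h import *
p=shot('scene'); cv2.imwrite('pics/a2.png',cv2.resize(p['img'][170:270,170:300,::-1],None,fx=4,fy=4))
r=tool(1.26,61.8)
go(*[([.492,-.13,z],r) for z in(.11,.07,.053,.045,.04)])
E
```

```text
1.4 0.6 -0.7 -0.2 0.4 -0.4  n=0.1
-33.7 0.9 18.4 -0.2 0.4 -0.4  n=0.9
-48.6 1.0 26.6 -0.2 0.4 -0.4  n=1.3
-55.6 1.0 30.4 -0.2 0.4 -0.4  n=1.5
-60.0 1.1 32.8 -0.2 0.4 -0.4  n=1.6
```

View pics/a2.png

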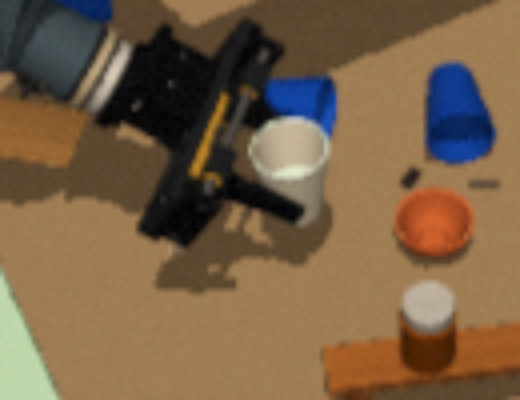

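The cup hangs upright in the tilted gripper, rim at (290,145), clear of the dish at (433,225). I'll lower it.

Call:
move_arm:
  series: "-34 0.5 18 0 0 0;-48 1 26 0 0 0;-51 1 28 0 0 0;-53 1 29 0 0 0;-53 1 29 0 0 0"

```text
time: 8.25
position: [0.4918, -0.1319, 0.051]
tool_rot: [0.695, 0.506, 0.411, -0.303]
ft_force: [-0.2, 0.2, -2.5]
grip_width: 0.0543
grip_force: 24.9
```

Call:
move_arm:
  series: "-1.8 0 1 0 0 0;-3.5 0 1.9 0 0 0;-4.4 0 2.4 0 0 0;-4.4 0 2.4 0 0 0"

```text
time: 8.58
position: [0.4916, -0.1327, 0.0452]
tool_rot: [0.695, 0.505, 0.412, -0.303]
ft_force: [-0.5, -0.6, -2.3]
grip_width: 0.054
grip_force: 24.9
```

Call:
move_arm:
  series: "-0.9 0 0.5 0 0 0;-1.8 0 1 0 0 0;-2.6 0 1.5 0 0 0;-2.6 0 1.5 0 0 0"

```text
time: 8.92
position: [0.4919, -0.1316, 0.0436]
tool_rot: [0.694, 0.504, 0.414, -0.304]
ft_force: [0.8, -0.1, 5.4]
grip_width: 0.0537
grip_force: 24.4
```

Call:
move_arm:
  series: "0 0 0 0 0 0;0 0 0 0 0 0;0 0 0 0 0 0;0 0 0 0 0 0"
  jaw: 1

```text
time: 9.25
position: [0.4914, -0.1326, 0.0417]
tool_rot: [0.695, 0.505, 0.412, -0.303]
ft_force: [-0.4, -0.2, -0.5]
grip_width: 0.073
grip_force: 0.0
```

Call:
move_arm:
  series: "0 0 -15 0 0 0;0 0 -35 0 0 0;0 0 -70 0 0 0;0 0 -110 0 0 0;0 0 -110 0 0 0"

```text
time: 9.67
position: [0.4627, -0.2332, 0.0963]
tool_rot: [0.697, 0.506, 0.412, -0.297]
ft_force: [0.8, -1.9, 0.0]
grip_width: 0.0869
grip_force: 0.0
```

```bash
python3 - <<'E'
from h import *
print(robot.get_obs()['time'])
p=shot('scene'); cv2.imwrite('pics/a3.png',cv2.resize(p['img'][150:290,150:360,::-1],None,fx=3,fy=3))
print(fit([p],upright,[.492,-.13],[.492,-.13,.04],22))
for t in('cup_lying','cup_standing'):print([(np.round(d['xyz'],3).tolist(),round(d['p'],2)) for d in robot.tip_of(p,t)])
E
```

```text
9.6667
(array([ 0.49053093, -0.12401776]), np.float64(39.46666666666667), [[234, 211, 21, 27, 392]])
[([0.321, 0.012, 0.024], 0.69), ([0.204, -0.306, 0.02], 0.64), ([0.337, -0.178, 0.017], 0.56), ([0.774, -0.245, 0.02], 0.55)]
[([0.478, 0.203, -0.001], 0.8)]
```

View pics/a3.png

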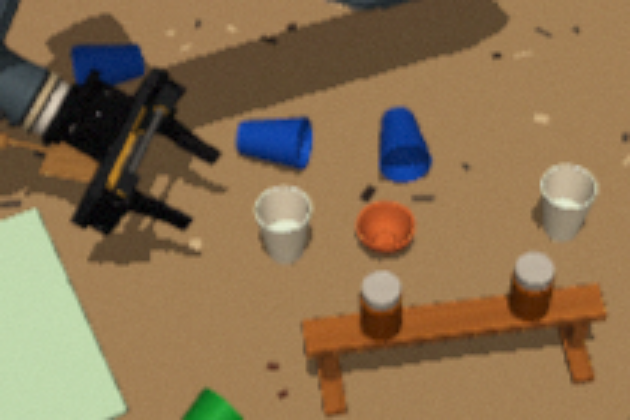

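The tipped cup now stands freely at (283,225). The dish and jars haven't moved. Next, a fresh grasp from above.

```bash
python3 - <<'E'
from h import *
r=tool(1.66,0)
go(([.463,-.23,.2],tool(1.45,30)),([.492,-.126,.2],r),([.492,-.126,.15],r))
E
```

```text
92.2 2.2 -56.3 7.7 -31.4 -8.0  n=4.7
144.8 -2.4 39.6 12.0 -60.7 -20.9  n=9.1
100.8 -2.1 63.5 12.0 -60.7 -20.9  n=9.1
```

Call:
move_arm:
  series: "92 2 -56 7.7 -31.4 -8;92 2 -56 7.7 -31.4 -8;92 2 -56 7.7 -31.4 -8;145 -2 40 12 -60.7 -20.9;145 -2 40 12 -60.7 -20.9;145 -2 40 12 -60.7 -20.9;145 -2 40 12 -60.7 -20.9;145 -2 40 12 -60.7 -20.9"

```text
time: 10.48
position: [0.4919, -0.1215, 0.2028]
tool_rot: [0.688, 0.722, 0.05, -0.041]
ft_force: [-0.6, -1.1, -0.6]
grip_width: 0.087
grip_force: 0.0
```

```bash
python3 - <<'E'
from h import *
r=tool(1.66,0)
go(([.492,-.126,.15],r))
E
```

```text
-10.8 -0.9 48.8 1.1 -7.4 -2.3  n=1.2
```

Call:
move_arm:
  series: "-11 -1 49 1.1 -7.4 -2.3;-11 -1 49 1.1 -7.4 -2.3;-11 -1 49 1.1 -7.4 -2.3;-11 -1 49 1.1 -7.4 -2.3"

```text
time: 10.82
position: [0.4918, -0.1275, 0.1518]
tool_rot: [0.677, 0.736, 0.001, -0.003]
ft_force: [0.5, 0.0, 0.2]
grip_width: 0.0868
grip_force: 0.0
```

```bash
python3 - <<'E'
from h import *
r=tool(1.66,0)
go(([.492,-.126,.15],r),([.492,-.126,.08],r),([.492,-.126,.05],r))
ps=[shot('scene'),shot('top')]
for p in ps: 
  for t in('riser_mid','jar_left','jar_right'): print(t,[(np.round(d['xyz'],3).tolist(),round(d['p'],2)) for d in robot.tip_of(p,t)][:1])
E
```

```text
1.5 0.3 -1.2 -0.1 -0.3 -0.3  n=0.1
1.0 0.5 68.8 -0.1 -0.3 -0.3  n=1.6
0.9 0.6 98.8 -0.1 -0.3 -0.3  n=2.4
riser_mid [([0.648, 0.054, 0.08], 0.83)]
jar_left []
jar_right [([0.65, -0.028, 0.079], 0.56)]
riser_mid [([0.642, 0.053, 0.08], 0.87)]
jar_left [([0.637, 0.132, 0.079], 0.45)]
jar_right [([0.653, -0.028, 0.078], 0.51)]
```

Call:
move_arm:
  series: "1 0.5 35 0 0 0;1 0.5 69 0 0 0;1 0.5 90 0 0 0;1 0.5 99 0 0 0;1 0.5 99 0 0 0"

```text
time: 11.63
position: [0.4923, -0.1277, 0.052]
tool_rot: [0.678, 0.735, 0.001, -0.003]
ft_force: [-0.6, 0.2, -0.4]
grip_width: 0.0865
grip_force: 0.0
```

Call:
move_arm:
  series: "0 0 0 0 0 0;0 0 0 0 0 0;0 0 0 0 0 0;0 0 0 0 0 0;0 0 0 0 0 0;0 0 0 0 0 0;0 0 0 0 0 0"
  jaw: 0.4
  newtons: 20

```text
time: 12.22
position: [0.4939, -0.1282, 0.0547]
tool_rot: [0.678, 0.735, 0.002, 0.0]
ft_force: [-0.8, -0.1, 6.2]
grip_width: 0.062
grip_force: 20.0
```

```bash
python3 - <<'E'
from h import *
r=tool(1.66,0)
go(([.492,-.126,.22],r),([.644,.053,.22],r),([.644,.053,.14],r))
E
```

```text
2.7 -1.3 -168.3 0.2 -0.1 -0.4  n=4.0
168.7 164.9 -167.4 0.2 -0.1 -0.4  n=6.9
168.5 164.6 -87.4 0.2 -0.1 -0.4  n=6.0
```

Call:
move_arm:
  series: "0 0 -40 0 0 0;1 -0.5 -80 0 0 0;2 -1 -120 0 0 0;2 -1 -160 0 0 0;2 -1 -188 0 0 0;2 -1 -188 0 0 0"

```text
time: 12.72
position: [0.4952, -0.1279, 0.2476]
tool_rot: [0.677, 0.736, 0.003, 0.005]
ft_force: [0.9, -0.6, -2.7]
grip_width: 0.0624
grip_force: 20.0
```

```bash
python3 - <<'E'
from h import *
r=tool(1.66,0); print(robot.get_obs()['grip_width'])
go(([.644,.053,.24],r))
E
```

```text
0.06236772312251475
168.1 163.1 6.1 0.7 0.2 -0.4  n=5.6
```

Call:
move_arm:
  series: "25 24 0 0 0 0;50 49 1 0 0 0;76 74 2 0 0 0;101 98 3 0 0 0;126 122 4 0 0 0;150 146 5 0 0 0;168 163 6 0.7 0.2 -0.4;168 163 6 0.7 0.2 -0.4"

```text
time: 13.38
position: [0.6428, 0.0585, 0.2341]
tool_rot: [0.674, 0.739, -0.001, -0.007]
ft_force: [0.3, -0.5, -1.8]
grip_width: 0.0624
grip_force: 20.0
```

```bash
python3 - <<'E'
from h import *
r=tool(1.66,0)
p=shot('scene'); cv2.imwrite('pics/a4.png',cv2.resize(p['img'][180:300,230:370,::-1],None,fx=4,fy=4))
go(([.644,.053,.16],r),([.644,.053,.134],r))
E
```

```text
-4.2 3.7 70.9 -0.8 -0.4 0.2  n=1.7
-4.4 4.1 96.9 -0.8 -0.4 0.2  n=2.3
```

View pics/a4.png

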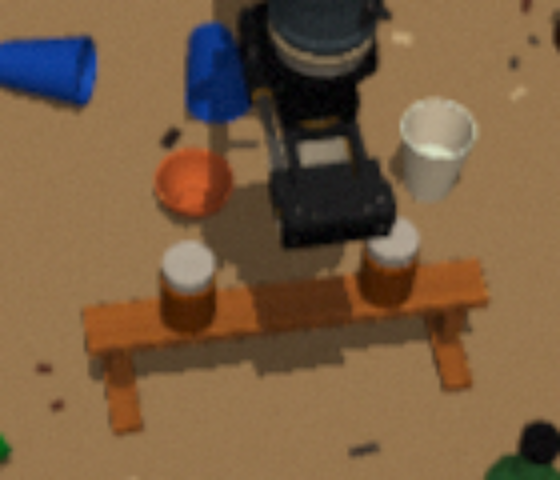

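The gripper is above the gap, with its body at (335,205) hiding the held cup. The jars are at (188,290) and (388,265), and the shadow falls mid-plank at (300,300). I'll lower it.

Call:
move_arm:
  series: "-2 3 20 -0.4 0 0;-4 4 45 -0.8 -0.4 0.2;-4 4.5 71 -0.8 -0.4 0.2;-4 5 90 -0.8 -0.4 0.2;-4 5 95 -0.8 -0.4 0.2;-4 5 95 -0.8 -0.4 0.2"

```text
time: 13.93
position: [0.6423, 0.0505, 0.1386]
tool_rot: [0.677, 0.736, -0.001, -0.002]
ft_force: [0.7, -0.4, -2.2]
grip_width: 0.0623
grip_force: 20.0
```

```bash
python3 - <<'E'
from h import *
o=robot.get_obs();print(o['position'],o['ft_force'],o['grip_width'])
p=shot('scene'); cv2.imwrite('pics/a5.png',cv2.resize(p['img'][180:300,230:370,::-1],None,fx=4,fy=4))
go(([.645,.053,.129],tool(1.66,0)))
E
```

```text
[0.64232205 0.05050094 0.1385586 ] [ 0.74400013 -0.41295455 -2.21554869] 0.06229639286093327
2.4 1.3 8.4 -0.0 -0.0 -0.3  n=0.2
```

View pics/a5.png

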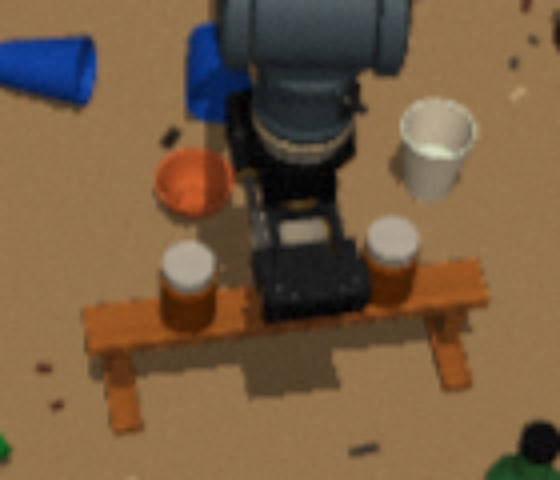

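The gripper sits centrally between the jars at (188,285) and (390,265), touching neither. I'll lower the last few millimetres.

Call:
move_arm:
  series: "1 2 2 0 0 0;2 2 4 0 0 0;2 2 5 0 0 0;2 2 5 0 0 0"

```text
time: 14.32
position: [0.6472, 0.0534, 0.1372]
tool_rot: [0.676, 0.737, 0.001, 0.002]
ft_force: [-0.3, -0.1, -2.2]
grip_width: 0.0625
grip_force: 20.0
```

Call:
move_arm:
  series: "0 0 1 0 0 0;0 0 2 0 0 0;0 0 3 0 0 0;0 0 3 0 0 0"

```text
time: 14.65
position: [0.6473, 0.0527, 0.1351]
tool_rot: [0.676, 0.737, 0.001, 0.002]
ft_force: [-1.4, -2.0, 5.0]
grip_width: 0.0627
grip_force: 20.0
```

Call:
move_arm:
  series: "0 0 0 0 0 0;0 0 0 0 0 0;0 0 0 0 0 0;0 0 0 0 0 0;0 0 0 0 0 0"
  jaw: 0.95

```text
time: 15.07
position: [0.6468, 0.0535, 0.1333]
tool_rot: [0.676, 0.737, 0.001, 0.001]
ft_force: [-0.3, 0.1, -0.5]
grip_width: 0.081
grip_force: 0.0
```

Call:
move_arm:
  series: "0 0 -15 0 0 0;0 0 -45 0 0 0;0 0 -85 0 0 0;0 0 -120 0 0 0;-40 0 -120 0 0 0;-80 0 -120 0 0 0;-120 0 -120 0 0 0;-160 0 -120 0 0 0"

```text
time: 15.73
position: [0.6602, -0.1072, 0.2538]
tool_rot: [0.676, 0.737, 0.001, 0.001]
ft_force: [-0.0, 0.3, -0.0]
grip_width: 0.0829
grip_force: 0.0
```

```bash
python3 - <<'E'
from h import *
ps=[shot('scene'),shot('top')]
a=cv2.resize(ps[0]['img'][190:300,240:365],None,fx=4,fy=4); b=cv2.resize(ps[1]['img'][110:220,200:325],None,fx=4,fy=4)
cv2.imwrite('pics/a6.png',cv2.resize(np.vstack([a,b])[:,:,::-1],None,fx=.68,fy=.68))
print(fit(ps[:1],lambda v:upright(v,.08),[.646,.053],[.646,.053,.12],20))
for p in ps:
  for t in('riser_mid','cup_standing','cup_lying','jar_left','jar_right'): print(t,[(np.round(d['xyz'],3).tolist(),round(d['p'],2)) for d in robot.tip_of(p,t)][:2])
for p in ps:print([proj(p,[.645,.053,z]).round(1) for z in(.08,.16)])
E
```

```text
(array([0.64365767, 0.05545577]), np.float64(50.67058823529412), [[293, 232, 22, 29, 458]])
riser_mid [([0.647, 0.052, 0.084], 0.68)]
cup_standing [([0.48, 0.199, -0.001], 0.71)]
cup_lying [([0.205, -0.306, 0.02], 0.85), ([0.321, 0.012, 0.022], 0.82)]
jar_left [([0.636, 0.132, 0.082], 0.76)]
jar_right [([0.651, -0.027, 0.08], 0.83)]
riser_mid [([0.643, 0.051, 0.077], 0.59)]
cup_standing []
cup_lying [([0.646, 0.051, 0.076], 0.88), ([0.205, -0.302, 0.025], 0.75)]
jar_left [([0.64, 0.132, 0.083], 0.46)]
jar_right [([0.649, -0.025, 0.077], 0.45)]
[array([301.2, 255.2]), array([302.6, 240.8])]
[array([263.4, 155.3]), array([262.6, 150.1])]
```

View pics/a6.png

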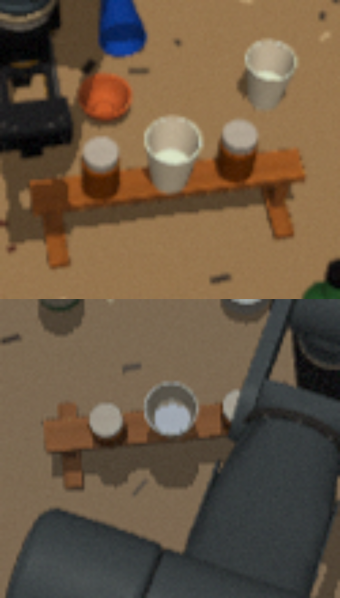

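Both views show the cup upright mid-plank at (172,155), with clear gaps to both jars. The second cup is still at (270,72). Fetching that one now.

```bash
python3 - <<'E'
from h import *
r=tool(1.66,0); go(([.48,.2,.23],r),([.48,.2,.15],r)); print(robot.get_obs()['q'])
E
```

```text
319.4 -153.1 20.1 0.2 0.0 -0.1  n=8.5
319.4 -153.3 100.1 0.2 0.0 -0.1  n=8.8
[-3.24867541e-01  5.77975475e-01  1.30751413e+00  1.14184911e-03
  1.25355627e+00 -4.12109079e-01]
```

Call:
move_arm:
  series: "319 -153 20 0 0 0;319 -153 20 0 0 0;319 -153 20 0 0 0;319 -153 20 0 0 0;319 -153 20 0 0 0;319 -153 20 0 0 0;319 -153 20 0 0 0;319 -153 20 0 0 0"
  jaw: 1

```text
time: 17.0
position: [0.4899, 0.1825, 0.2344]
tool_rot: [0.676, 0.737, 0.001, 0.001]
ft_force: [0.1, 0.7, 0.5]
grip_width: 0.0871
grip_force: 0.0
```

```bash
python3 - <<'E'
from h import *
r=tool(1.66,0); go(([.48,.2,.15],r),([.48,.2,.11],r),([.48,.2,.072],r))
E
```

```text
18.3 -8.7 81.4 0.2 -0.0 -0.2  n=2.0
18.3 -8.8 121.4 0.2 -0.0 -0.2  n=3.0
18.3 -9.0 159.4 0.2 -0.0 -0.2  n=3.9
```

Call:
move_arm:
  series: "18 -9 35 0 0 0;18 -9 75 0 0 0;18 -9 81 0 0 0;18 -9 81 0 0 0;18 -9 81 0 0 0"

```text
time: 17.42
position: [0.482, 0.1977, 0.1538]
tool_rot: [0.676, 0.736, 0.001, 0.001]
ft_force: [0.3, 0.1, -0.3]
grip_width: 0.0867
grip_force: 0.0
```

```bash
python3 - <<'E'
from h import *
p=shot('scene'); print(fit([p],upright,[.479,.2],[.479,.2,.04],22))
p=shot('top'); print([(np.round(d['xyz'],3).tolist(),round(d['p'],2)) for d in robot.tip_of(p,'cup_standing')][:2])
r=tool(1.66,0); go(([.479,.2,.11],r),([.479,.2,.072],r))
E
```

```text
(array([0.47839587, 0.19905238]), np.float64(117.05098039215686), [[330, 205, 19, 26, 305]])
[]
2.8 -4.1 42.1 0.4 -0.0 -0.3  n=1.0
2.8 -4.4 80.1 0.4 -0.0 -0.3  n=1.9
```

Call:
move_arm:
  series: "2 -2.5 20 0 0 0;2 -2.5 42 0 0 0;2 -2.5 65 0 0 0;2 -2.5 79 0 0 0;2 -2.5 79 0 0 0;2 -2.5 79 0 0 0"

```text
time: 18.07
position: [0.4795, 0.1993, 0.0748]
tool_rot: [0.677, 0.736, 0.001, 0.001]
ft_force: [0.4, 0.2, 0.0]
grip_width: 0.0871
grip_force: 0.0
```

Call:
move_arm:
  series: "0 0 0 0 0 0;0 0 0 0 0 0;0 0 0 0 0 0;0 0 0 0 0 0;0 0 0 0 0 0;0 0 0 0 0 0"
  jaw: 0.5
  newtons: 20

```text
time: 18.57
position: [0.479, 0.1997, 0.0748]
tool_rot: [0.676, 0.737, 0.002, 0.001]
ft_force: [-0.1, 0.5, 4.2]
grip_width: 0.0618
grip_force: 19.5
```

Call:
move_arm:
  series: "0 0 -10 0 0 0;0 0 -30 0 0 0;0 0 -65 0 0 0;0 0 -105 0 0 0;0 0 -145 0 0 0;0 0 -180 0 0 0;0 0 -180 0 0 0"

```text
time: 19.15
position: [0.4818, 0.2006, 0.2616]
tool_rot: [0.676, 0.737, 0.007, 0.005]
ft_force: [1.6, 0.7, -1.4]
grip_width: 0.0618
grip_force: 19.9
```

```bash
python3 - <<'E'
from h import *
p=shot('scene'); cv2.imwrite('pics/a7.png',cv2.resize(p['img'][150:290,230:400,::-1],None,fx=3.5,fy=3.5))
r=tool(1.66,0); go(([.647,.053,.27],r),([.647,.053,.255],r))
E
```

```text
-160.8 153.9 -12.8 0.7 -0.0 -0.2  n=5.3
-160.9 153.7 2.2 0.7 -0.0 -0.2  n=5.3
```

View pics/a7.png

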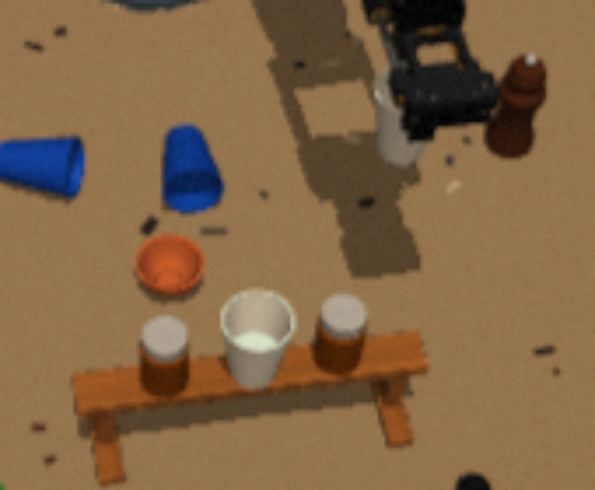

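The second cup is held upright at (400,120). The first stands on the plank at (257,335), between the jars. I'll carry it over.

Call:
move_arm:
  series: "-25 24 -10 0 0 0;-50 48 -13 0 0 0;-75 72 -13 0 0 0;-100 96 -13 0 0 0;-125 120 -13 0.3 0 0;-148 141 -13 0.7 0 0;-160 154 -13 0.7 0 0;-160 154 -13 0.7 0 0"

```text
time: 19.87
position: [0.6472, 0.0498, 0.2648]
tool_rot: [0.678, 0.735, -0.004, -0.003]
ft_force: [0.5, -0.4, -1.4]
grip_width: 0.0616
grip_force: 19.9
```

```bash
python3 - <<'E'
from h import *
r=tool(1.66,0); go(([.647,.054,.235],r),([.647,.054,.205],r),([.647,.054,.185],r))
E
```

```text
4.3 0.5 26.8 -0.6 0.1 -0.4  n=0.7
4.3 0.8 56.8 -0.6 0.1 -0.4  n=1.4
4.3 1.0 76.8 -0.6 0.1 -0.4  n=1.8
```

Call:
move_arm:
  series: "3 0 10 -0.4 0 0;3 0 20 -0.4 0 0;3 0 27 -0.4 0 0;3 0 27 -0.4 0 0;3 0 27 -0.4 0 0"

```text
time: 20.28
position: [0.6434, 0.0568, 0.2393]
tool_rot: [0.676, 0.737, -0.002, -0.002]
ft_force: [0.3, 0.0, -0.7]
grip_width: 0.0617
grip_force: 19.9
```

```bash
python3 - <<'E'
from h import *
r=tool(1.66,0); print(robot.get_obs()['position']);go(([.647,.054,.205],r),([.647,.054,.185],r))
p=shot('scene'); cv2.imwrite('pics/a8.png',cv2.resize(p['img'][190:290,250:360,::-1],None,fx=5,fy=5))
E
```

```text
[0.64335595 0.05677456 0.23934248]
-3.1 3.6 31.3 -0.3 -0.0 -0.2  n=0.8
-3.1 3.7 51.3 -0.3 -0.0 -0.2  n=1.2
```

View pics/a8.png

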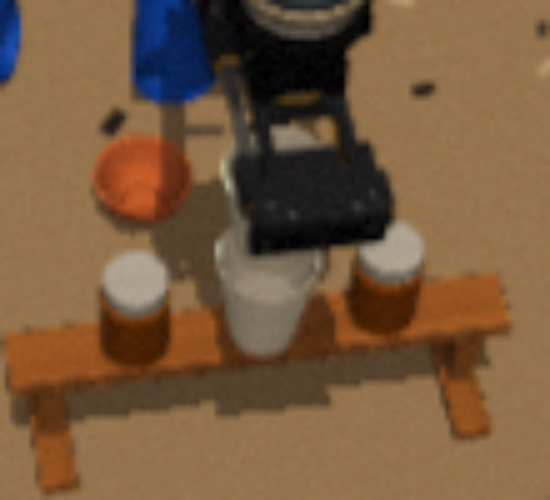

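The lower cup stands with its rim at (270,262). The held cup is above it, partly hidden by the gripper, with its left edge near (228,180). I'll check this against the expected projection.

```bash
python3 - <<'E'
from h import *
p=shot('scene'); o=robot.get_obs(); print(o['position'],o['tool_rot'])
v=p['img'].copy(); v=cv2.resize(v[190:290,250:360],None,fx=5,fy=5)
a=np.linspace(0,2*np.pi,60)
def ring(c,r,z,col):
    pts=np.array([(proj(p,[c[0]+r*np.cos(t),c[1]+r*np.sin(t),z])-[250,190]+.5)*5 for t in a]).round().astype(np.int32); cv2.polylines(v,[pts],True,col,1)
ring((.646,.054),.032,.16,(0,255,0)); ring((.646,.054),.0205,.08,(0,255,0))
b=o['position'][2]-.003-.072
ring(o['position'][:2],.032,b+.08,(255,0,0)); ring(o['position'][:2],.0205,b,(255,0,0))
cv2.imwrite('pics/a9.png',v[:,:,::-1])
E
```

```text
[0.6445426  0.05656233 0.24079893] [ 6.76141097e-01  7.36771371e-01 -8.46103376e-04 -6.68420829e-04]
```

View pics/a9.png

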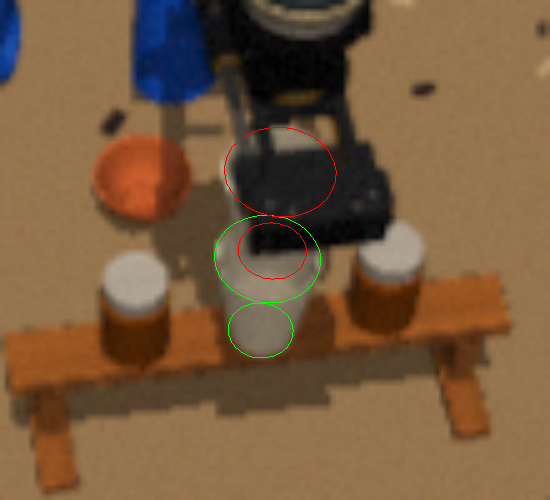

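The projections match: the held cup's rings (red) sit over the standing cup's (green) to within about 2 mm. I'll lower it in.

Call:
move_arm:
  series: "-1 1 6 0 0 0;-2 1.5 12 0 0 0;-2 1.5 18 0 0 0;-2 1.5 24 0 0 0;-2 1.5 30 0 0 0;-2 1.5 36 0 0 0;-2 1.5 36 0 0 0"

```text
time: 20.97
position: [0.6451, 0.0544, 0.2027]
tool_rot: [0.676, 0.737, -0.002, -0.002]
ft_force: [-1.2, 0.2, -1.7]
grip_width: 0.0619
grip_force: 19.9
```

Call:
move_arm:
  series: "0 0 3 0 0 0;0 0 6 0 0 0;0 0 9 0 0 0;0 0 12 0 0 0;0 0 12 0 0 0"

```text
time: 21.38
position: [0.6457, 0.0544, 0.1919]
tool_rot: [0.676, 0.737, -0.001, -0.001]
ft_force: [-1.0, 0.2, -2.0]
grip_width: 0.0619
grip_force: 19.9
```

Call:
move_arm:
  series: "0 0 2 0 0 0;0 0 4 0 0 0;0 0 5 0 0 0;0 0 5 0 0 0"

```text
time: 21.72
position: [0.6459, 0.0543, 0.1873]
tool_rot: [0.676, 0.737, -0.001, -0.001]
ft_force: [-0.5, 0.3, -2.2]
grip_width: 0.0617
grip_force: 19.9
```

Call:
move_arm:
  series: "0 0 1 0 0 0;0 0 2 0 0 0;0 0 2.5 0 0 0;0 0 2.5 0 0 0"

```text
time: 22.05
position: [0.6461, 0.0544, 0.185]
tool_rot: [0.676, 0.737, -0.001, -0.001]
ft_force: [0.6, 0.1, -1.3]
grip_width: 0.0623
grip_force: 19.9
```

Call:
move_arm:
  series: "0 0 1 0 0 0;0 0 2 0 0 0;0 0 2 0 0 0;0 0 2 0 0 0"

```text
time: 22.38
position: [0.6462, 0.0544, 0.1831]
tool_rot: [0.676, 0.737, -0.001, -0.001]
ft_force: [0.5, 1.0, -1.3]
grip_width: 0.0616
grip_force: 19.9
```

Call:
move_arm:
  series: "0 0 0.7 0 0 0;0 0 1.5 0 0 0;0 0 2 0 0 0;0 0 2 0 0 0"

```text
time: 22.72
position: [0.6464, 0.0546, 0.1829]
tool_rot: [0.676, 0.737, -0.0, -0.0]
ft_force: [-3.2, 1.1, 5.9]
grip_width: 0.0619
grip_force: 19.4
```

Call:
move_arm:
  series: "0 0 0 0 0 0;0 0 0 0 0 0;0 0 0 0 0 0;0 0 0 0 0 0;0 0 0 0 0 0"
  jaw: 0.95

```text
time: 23.13
position: [0.646, 0.0542, 0.1808]
tool_rot: [0.676, 0.737, -0.001, -0.001]
ft_force: [1.1, 0.3, 0.5]
grip_width: 0.0815
grip_force: 0.0
```

Call:
move_arm:
  series: "0 0 -10 0 0 0;0 0 -30 0 0 0;0 0 -60 0 0 0;0 0 -90 0 0 0;-40 0 -100 0 0 0;-80 0 -100 0 0 0;-120 0 -100 0 0 0;-160 0 -100 0 0 0"

```text
time: 23.8
position: [0.6602, -0.1064, 0.2827]
tool_rot: [0.676, 0.737, -0.001, 0.0]
ft_force: [-0.4, 0.1, 0.1]
grip_width: 0.0821
grip_force: 0.0
```

```bash
python3 - <<'E'
from h import *
p=shot('scene')
v=cv2.resize(p['img'][170:290,240:370],None,fx=4,fy=4); w=v.copy()
a=np.linspace(0,2*np.pi,60)
for c,r,z in(((.646,.054),.032,.16),((.646,.054),.0205,.08),((.646,.054),.032,.188)):
    pts=np.array([(proj(p,[c[0]+r*np.cos(t),c[1]+r*np.sin(t),z])-[240,170]+.5)*4 for t in a]).round().astype(np.int32); cv2.polylines(w,[pts],True,(0,255,0),1)
cv2.imwrite('pics/b0.png',cv2.resize(np.hstack([v,w])[:,:,::-1],None,fx=.75,fy=.75))
for t in('jar_left','jar_right','salt_dish'):print(t,[(np.round(d['xyz'],3).tolist(),round(d['p'],2)) for d in robot.tip_of(p,t)][:1])
E
```

```text
jar_left [([0.636, 0.13, 0.082], 0.81)]
jar_right [([0.653, -0.03, 0.077], 0.66)]
salt_dish [([0.488, -0.012, 0.002], 0.66)]
```

View pics/b0.png

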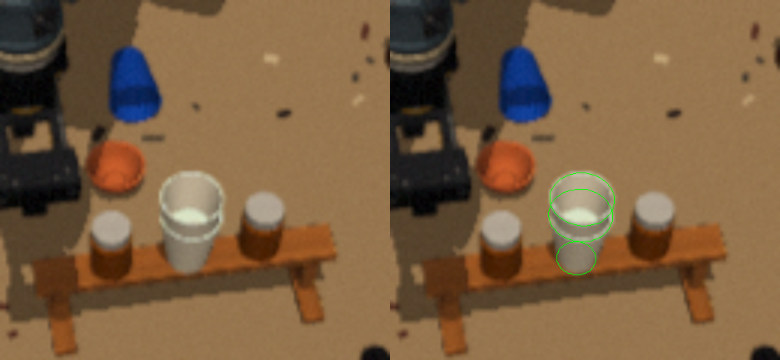

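The cups are nested upright mid-plank at (190,220), and the drawn rings match the fully nested height. The jars at (110,245) and (262,225) haven't moved. Handing in.

```bash
python3 -c "
from rig import robot
print(robot.hand_in())"
```

```text
the job is handed in; nothing more can be done
None
```

The job is handed in: the tipped cup stands mid-plank on the riser between the jars with the second cup nested in it, both upright and released in the last picture; the hand-in returned no verdict.

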